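# Bring a drill-chuck arbor from the cradle to the spindle nose

### The job

Take the drill-chuck arbor out of the inclined cradle and hang it upright in the side-opening fork rest: bring it in sideways with the fork's prongs in the arbor's flange groove, drop it into place behind the lips and let go. Then take it again, draw it out of the fork, and seat its taper fully home in the upright spindle nose with its two drive slots over the two dogs, lowering it gently rather than dropping it, and let go. Leave the carton, the screwdriver and the hammer where they lie.

Things in the scene. Friction and masses are not known exactly. Their poses are not given: they have to be found in the camera images.
- arbor: Loose steel drill-chuck arbor, 132 mm long, about 0.55 kg. Origin on its axis at the flange's underside; z along the axis toward the chuck end (up when hung or seated). Flange z 0 to 28 mm: rims 52 mm across at z 0-6 and 22-28, groove 34 mm across between them. Two drive slots 17 mm wide cut both rims, down to 34 mm across, on its +y and -y sides.
- arbor_grip (a point): Where to grasp: point on the arbor's axis 54 mm from its origin, same axes, inside the plain round chuck body, 34 mm across, which runs from z 28 to 72 mm of the arbor; a blunt cone ends it at 84.
- arbor_tip (a point): Small end of the arbor's tapered shank, 48 mm below its origin, same axes. The shank is 17.8 mm across here and 31.8 mm at the origin.
- cradle: Fixed grey cradle, base plate 150 x 80 mm, origin under it on the bench. At the start the arbor lies in its two open vees, under the taper and under the chuck body's end (z 60 to 71 mm of the arbor); it lifts straight up. The arbor's axis is 50 degrees from vertical, chuck end up and leaning to the cradle's +x (away from the robot, within 15 degrees), its y axis level.
- fork_seat (a point): Seat centre of the fixed fork rest, on the top of its prongs, 105 mm above the bench. Level plate 5 mm thick with a throat 40 mm wide for the arbor's groove, open to the point's -x (roughly toward the robot), closed 20 mm beyond the seat, where a post carries it. Hung, the upper rim lies on the prongs and the arbor's origin is 22 mm below this point.
- fork_mouth (a point): Middle of the fork's mouth, 38 mm before the seat along its -x, at the prongs' top; flared guides reach 10 mm further. Lips 4 mm high stand on the prongs here (29 to 38 mm before the seat) and keep the arbor in: to pass in or out it must be held 4 to 11 mm higher than hung. The arbor's rims do not pass up or down through the throat.
- spindle_face (a point): Centre of the flat top face, 72 mm across and 85 mm above the bench, of the fixed upright spindle nose on a round green base 124 mm across; z up. Tapered bore: 33.8 mm at the mouth, 55 mm deep. Fully home, the arbor's origin is at this point, its lower rim flat on the face.
- spindle_dog (a point): Top of one of the two dogs on the spindle face, 10 mm above the face and 25 mm from the axis on the spindle's +y side; the other is opposite. Same axes as the spindle face. Each dog spans 19.5 to 30 mm from the axis, 13 mm wide, its top narrowing to 9 mm. They enter the arbor's slots, either way round.
- carton: Small plain cardboard box 70 x 100 x 60 mm, loose on the bench, not part of the work. Origin under its centre.
- screwdriver: Screwdriver lying loose on the bench, not part of the work.
- hammer: Hammer lying loose on the bench, not part of the work.
Mind the look-alikes: they are no part of the job. Leave any green look-alike of the arbor alone.

How it is judged (in metres and radians):
On the way:
1. the arbor hangs upright and let go in the fork, behind the lips (horizontal distance between arbor and fork_seat below 0.007 m and z of arbor in the frame of fork_seat between -0.0245 and -0.0195 m and angle between arbor's own z axis and vertical below 0.06 rad and contact force between the fingers and arbor below 0.1 N and linear speed of arbor below 0.02 m/s), for 0.2 s.
At the end, for the whole second after the job is handed in: The arbor stands at rest in the spindle nose: lower rim on the face within 2 mm, axes within 2.5 mm, upright within 0.04 rad, drive slots over the dogs (within 0.12 rad, either way round) (horizontal distance between arbor and spindle_face below 0.0025 m and z of arbor in the frame of spindle_face between -0.002 and 0.002 m and angle between arbor's own z axis and vertical below 0.04 rad and angle between the y axis of arbor and the y axis of spindle_face, either way round below 0.12 rad and linear speed of arbor below 0.02 m/s); the robot touches nothing.
It fails at once if the arbor is dropped into the spindle (faster than 0.6 m/s within 60 mm above home) (horizontal distance between arbor and spindle_face below 0.02 m and z of arbor in the frame of spindle_face below 0.06 m and linear speed of arbor above 0.6 m/s).
It fails at once if the carton, screwdriver or hammer is moved more than 30 mm (distance of any of carton, screwdriver, hammer from where it was at the start of the episode above 0.03 m).
It also fails if it takes over 72 s, if anything falls off the work surface, if the arm or the gripper's body presses on something with over 40 N, if the wrist force passes 120 N, or if a joint passes its speed limit or range.

### The arm

A 6-joint arm with a two-finger parallel gripper is mounted at the origin on the work surface. World frame = base frame: x ahead of the robot, y to its left, z up, the work surface at z = 0. Lengths are in mm, angles in rad, forces in N, time in s.
With the tool pointing down it reaches from about 425 to 925 mm from the base axis. Payload 12.5 kg.
Tool frame: the origin (TCP) lies midway between the tips of the shut fingers; the grasp point (between the pads) lies 19 mm behind it; z points along the fingers, y is the direction in which the jaws open and shut (so a half turn about z gives the same grasp; the last joint's range is limited). The gripper opens to 85 mm and grips with 20 to 120 N. Pads are 22 mm wide; open, the fingers measure 114 mm over their backs; the gripper's body (76 mm by 85 mm) begins 54 mm behind the grasp point. The pads swing forward as they close: fully open they stand 13 mm farther back than shut.
Start: joints at [1.203, 0.491, 1.559, -0, 1.092, -0.106], TCP at [161.744, 603.725, 231.327] pointing down, gripper open.
Joint ranges: [-3.1, 3.1], [-0.84, 2.19], [0.05, 2.79], [-1.13, 4.28], [0.06, 2.93], [-2.69, 2.69]. Speed limits (rad/s): [2.22, 2.22, 2.79, 3.14, 3.14, 3.14].

### API

Orientations are given as a unit quaternion [x, y, z, w].
In Python, from workcell import r, vision gives the robot as it stands. The module is installed in compiled form; this text tells all that it offers. Calls block until the motion is done:
- r.movep(position, orientation): joint-space move of the TCP to a pose.
- r.movel(position, orientation=None, v=150): straight line of the TCP; orientation=None keeps the orientation; v is the mean speed in mm/s.
- r.set_joints(angles): joint-space move.
- r.ungrasp() and r.clamp(): open the fingers fully, or close them until they stop; the grip force is fixed at half the most.
- r.pause(seconds).
- r.ik(position, orientation): joint angles nearest the present ones, or None.
- r.get_state(): the state.
- vision.read_camera(name): name is "scene" or "top" or "wrist"; returns (picture, depth): 384x512x3 uint8, red, green, blue; 384x512 float32, mm along the optical axis (not along the pixel's ray), 0 where there is no reading.
- vision.get_calibration(name): a dict with "mtx" (3x3 intrinsics, pixels), "k1" (the pictures are not rectified: a ray, as slopes to the right and down, at radius r is drawn at 1 + k1 r^2 times it, then the intrinsics apply), "R" (3x3) and "t" (3): a world point X has camera coordinates R X + t. Camera axes: x right, y down, z forward; pixel columns grow to the right and rows downward; lengths in mm; the calibration is good to about 2 mm. A picture is of the moment at which its call begins: read the wrist's pose just before it. get_calibration takes no time and is no camera call; for the wrist camera it gives the pose at the moment of the call.
A pose or a line that the arm cannot do raises r.PlanningError and nothing moves.
- r.finish_job(): hands the job in, once; it reports no verdict.
The state is a dict: "time": time; "joint_pos": joint angles; "qd": joint speeds; "joint_torque": joint torques, N m; "ee_pos": TCP position; "ee_rot": TCP orientation; "ft_force": force on the tool from outside, world axes, zero at the start; "moment": the same for the moment, N m; "grip_width": finger opening in mm.
Only numpy, scipy, OpenCV 4.12 (cv2) and the standard library are available. Lean on these libraries where they do the work, as an engineer would, in place of code of your own. Each camera call takes 0.05 s, during which the arm holds its last target.

## Working session

There is one attempt and no reset: what is moved stays moved. The work goes in short steps, each a Python script; the robot and the scene stay as the last script left them, time stands still between calls to the robot, and variables do not carry over. Pictures are saved under pics/ and viewed, and the job is handed in when it is done.

```bash
ls; mkdir -p pics; python3 - <<'E'
from workcell import r, vision
import cv2, numpy as np
for n in ("scene","top","wrist"):
    c=vision.get_calibration(n)
    p,d=vision.read_camera(n)
    np.savez(f"{n}0.npz",p=p,d=d,**{k:np.array(v) for k,v in c.items()})
    cv2.imwrite(f"pics/{n}0.png",p[:,:,::-1]); print(n,c,(d>0).mean())
s=r.get_state(); print(s)
E
```

```text
pics
scene {'mtx': array([[460.31282108,   0.        , 253.18809281],
       [  0.        , 460.31282108, 190.88778221],
       [  0.        ,   0.        ,   1.        ]]), 'k1': -0.1548470054809567, 'R': array([[ 0.65448164,  0.7560772 , -0.00102361],
       [ 0.50560052, -0.43866779, -0.74292576],
       [-0.56215826,  0.48571373, -0.66937304]]), 't': array([-368.58356603, -208.64887245, 1659.55827401])} 0.9959665934244791
top {'mtx': array([[498.17521545,   0.        , 245.47760523],
       [  0.        , 498.17521545, 189.63779436],
       [  0.        ,   0.        ,   1.        ]]), 'k1': 0.01575962153736842, 'R': array([[-0.01092614, -0.9998327 , -0.01466912],
       [-0.98271787,  0.01344779, -0.18462057],
       [ 0.18478695,  0.01239842, -0.98270039]]), 't': array([   9.2923584 ,  595.87703782, 1402.10618413])} 0.99560546875
wrist {'mtx': array([[322.34241829,   0.        , 256.13795322],
       [  0.        , 322.34241829, 190.17516103],
       [  0.        ,   0.        ,   1.        ]]), 'k1': -0.08635003601875456, 'R': array([[ 2.58479903e-01,  9.66016549e-01, -4.08124
[... 188 characters left out ...]
)} 0.9960988362630209
{'time': 0.15, 'joint_pos': array([ 1.20337276e+00,  4.91374675e-01,  1.55930138e+00,  3.27764539e-05,
        1.09171518e+00, -1.05623668e-01]), 'qd': array([ 0.00119476, -0.00251625, -0.00136401,  0.0004861 ,  0.00248639,
        0.00137459]), 'joint_torque': array([ 1.84028504e-03, -6.18707228e+01, -2.61694676e+01, -7.81120389e-05,
        3.14789620e-03, -8.04565434e-05]), 'ee_pos': array([161.68819871, 603.55388189, 230.89360943]), 'ee_rot': array([ 1.30533932e-01,  9.91443762e-01, -3.84769799e-04, -1.07699705e-04]), 'ft_force': array([-0.53530533, -0.9310964 ,  0.07802678]), 'moment': array([-0.00639185,  0.00566115, -0.00136075]), 'grip_width': 85.52348133094361}
```

View pics/scene0.png

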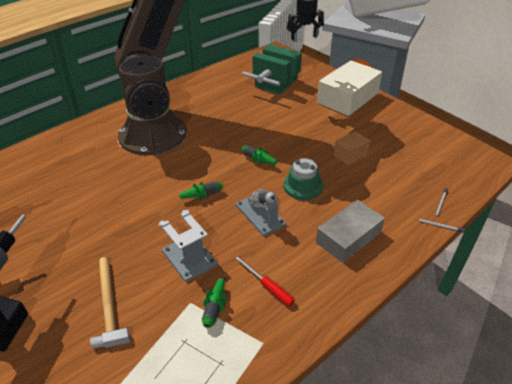

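View pics/top0.png

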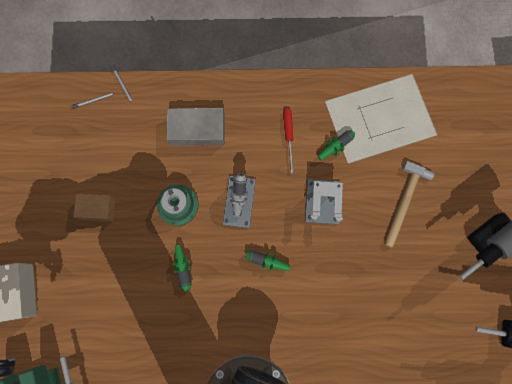

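View pics/wrist0.png

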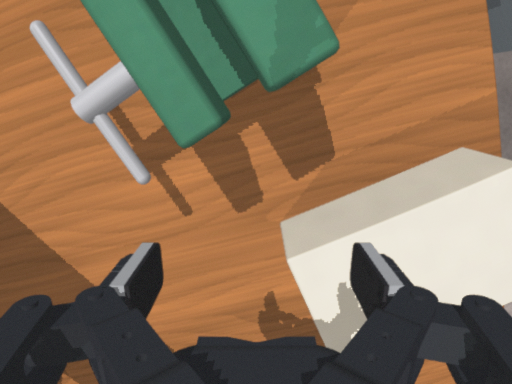

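The top view shows the arbor in its cradle at about (238,200), the fork at (325,200), the spindle nose at (177,203), and three green look-alikes. The carton is at (93,208) or the grey box at (196,126). I'll get coarse positions from depth.

```bash
cat > h.py <<'E'
import numpy as np, cv2
from scipy.spatial.transform import Rotation as Rot
def rays(c,uv):
    uv=np.asarray(uv,float).reshape(-1,2); K=np.array(c['mtx']); k=float(c['k1'])
    d=(uv-[K[0,2],K[1,2]])/[K[0,0],K[1,1]]
    rd=np.linalg.norm(d,axis=1); ru=rd.copy()
    for _ in range(30): ru=rd/(1+k*ru**2)
    s=np.where(rd>0,ru/np.maximum(rd,1e-12),1)
    return np.c_[d*s[:,None],np.ones(len(d))]
def world(c,uv,z):
    p=rays(c,uv)*np.asarray(z,float).reshape(-1,1)
    return (p-np.array(c['t']))@np.array(c['R'])
def cam_pos(c): return -np.array(c['R']).T@np.array(c['t'])
def on_plane(c,uv,z):
    o=cam_pos(c); d=rays(c,uv)@np.array(c['R']); return o+d*((z-o[2])/d[:,2])[:,None]
def cloud(c,d):
    v,u=np.mgrid[0:d.shape[0],0:d.shape[1]]
    return world(c,np.c_[u.ravel(),v.ravel()],d.ravel()).reshape(d.shape+(3,))
def project(c,X):
    p=np.atleast_2d(X)@np.array(c['R']).T+np.array(c['t']); s=p[:,:2]/p[:,2:]
    s=s*(1+float(c['k1'])*(s**2).sum(1,keepdims=True)); K=np.array(c['mtx'])
    return s*[K[0,0],K[1,1]]+[K[0,2],K[1,2]]
def load(f):
    z=np.load(f); return z['p'],z['d'],{k:z[k] for k in('mtx','k1','R','t')}
def snap(name,tag):
    from workcell import vision
    c=vision.get_calibration(name); p,d=vision.read_camera(name)
    np.savez(f"{tag}.npz",p=p,d=d,**{k:np.array(v) for k,v in c.items()})
    cv2.imwrite(f"pics/{tag}.png",cv2.resize(p[:,:,::-1],(768,576),interpolation=cv2.INTER_CUBIC))
    return p,d,c
E
python3 - <<'E'
from h import *
p,d,c=load('top0.npz'); W=cloud(c,d); hsv=cv2.cvtColor(p,cv2.COLOR_RGB2HSV)
for n,(u,v) in dict(table=(250,100),sp=(177,203),cr=(238,200),chuck=(239,183),crbase=(238,222),fork=(325,190),box=(196,120),brown=(93,205),head=(418,170),drv=(289,125)).items():
    print(n,W[v,u].round(1), hsv[v,u])
for n,(u0,u1,v0,v1) in dict(sp=(150,205,178,232),cr=(218,262,160,232),fork=(300,350,175,230)).items():
    P=W[v0:v1,u0:u1].reshape(-1,3)
    print(n,np.histogram(P[:,2],bins=np.arange(-10,150,5)))
img=p[150:250,140:360]; cv2.imwrite('pics/topz.png',cv2.resize(img[:,:,::-1],None,fx=3.6,fy=3.6,interpolation=cv2.INTER_CUBIC))
E
```

```text
table [894.5 -14.7  -4.2] [ 13 140 131]
sp [557.7 200.8  64. ] [ 74 115  51]
cr [560.8  23.3  83.8] [135   4 144]
chuck [603.7  19.2 116.3] [140   8 101]
crbase [506.7  25.9   9.5] [ 99  20 125]
fork [ 582.4 -222.5  105.8] [150   2 163]
box [809.1 147.8  61.5] [ 20  12 128]
brown [555.5 445.5  61.4] [ 14 120 100]
head [ 654.  -513.6   26.5] [ 90   2 147]
drv [ 802.3 -133.2   21. ] [  1 196 168]
sp (array([ 58, 581, 788, 201,  88, 199, 124,  23,  14,  24,  22,  19,  15,
        75, 191,  95,  23,  30, 161, 161,  39,  20,   2,   0,   0,   0,
         0,   0,   0,   0,   0]), array([-10,  -5,   0,   5,  10,  15,  20,  25,  30,  35,  40,  45,  50,
        55,  60,  65,  70,  75,  80,  85,  90,  95, 100, 105, 110, 115,
       120, 125, 130, 135, 140, 145]))
cr (array([ 71, 651, 883, 358, 432, 195,  19,   1,   6,  27,  17,  20,  13,
        17,  19,  15,  18,  32,  46,  24,  46,  49,  35,  33,  39,  42,
        38,  11,   0,   0,   0]), array([-10,  -5,   0,   5,  10,  15,  20,  25,  30,  35,  40,  45,  50,
        55,  60,  65,  70,  75,  80,  85,  90,  95, 100, 105, 110, 115,
       120, 125, 130, 135, 140, 145]))
fork (array([ 70, 489, 557, 279, 419, 161,  13,   0,   0,   0,   0,   0,   0,
         0,   0,   0,   0,   0,   0,   0,   0,  26, 268, 383,  70,   0,
         0,   0,   0,   0,   0]), array([-10,  -5,   0,   5,  10,  15,  20,  25,  30,  35,  40,  45,  50,
        55,  60,  65,  70,  75,  80,  85,  90,  95, 100, 105, 110, 115,
       120, 125, 130, 135, 140, 145]))
```

View pics/topz.png

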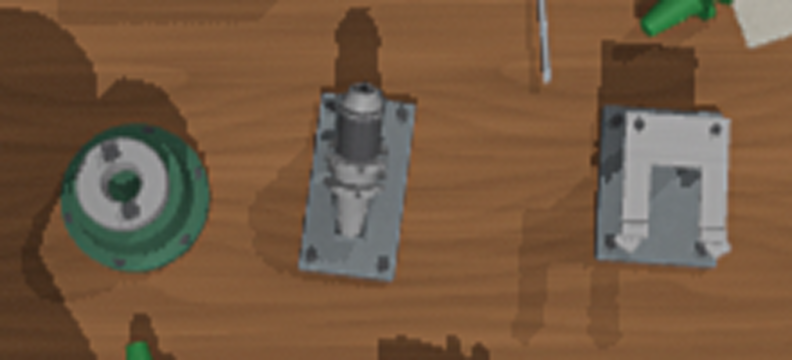

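```bash
python3 - <<'E'
from h import *
from workcell import r
p,d,c=load('wrist0.npz'); s=r.get_state()
T=Rot.from_quat(s['ee_rot']); 
print('cam in tool',T.inv().apply(cam_pos(c)-s['ee_pos']).round(1)); print((np.array(c['R'])@T.as_matrix()).round(3))
# ik tests: tilt a at fork / cradle
def q(zdir,ydir):
    z=np.array(zdir)/np.linalg.norm(zdir); y=np.array(ydir,float); y-=z*(y@z); y/=np.linalg.norm(y)
    return Rot.from_matrix(np.c_[np.cross(y,z),y,z]).as_quat()
for sg in (1,-1):
  for a in (20,30,40,50,60,75,90):
    def zd(t): t=np.radians(t); return np.array([np.sin(t),0,-np.cos(t)])
    out=[]
    for P,t in ((np.array([595,22,105]),a-50),(np.array([595,22,165]),a-50),(np.array([555,-222,137]),a),(np.array([470,-222,150]),a)):
        j=r.ik(P+19*zd(t),q(zd(t),[0,sg,0])); out.append(None if j is None else np.round(j,2).tolist())
    print(sg,a,out)
E
```

```text
cam in tool [  70.1    0.3 -143.9]
[[ 0.     1.    -0.   ]
 [-0.961  0.    -0.278]
 [-0.278  0.     0.961]]
1 20 [[-0.06, 0.8, 1.46, -0.03, 1.4, -1.62], [-0.06, 0.73, 1.43, -0.03, 1.51, -1.62], [-0.56, 0.52, 1.93, 0.46, 0.42, -2.53], None]
1 30 [[-0.07, 0.74, 1.56, -0.02, 1.19, -1.62], [-0.07, 0.66, 1.52, -0.02, 1.31, -1.63], None, None]
1 40 [[-0.07, 0.68, 1.66, -0.01, 0.98, -1.63], [-0.07, 0.6, 1.62, -0.01, 1.09, -1.63], [-0.65, 0.54, 2.11, 1.8, 0.41, 2.36], [-0.78, 0.45, 2.28, 1.81, 0.48, 2.22]]
1 50 [[-0.07, 0.63, 1.77, -0.0, 0.75, -1.64], [-0.07, 0.55, 1.72, -0.0, 0.87, -1.64], [-0.69, 0.58, 2.19, 2.15, 0.62, 1.98], [-0.84, 0.51, 2.35, 2.08, 0.71, 1.89]]
1 60 [[-0.08, 0.59, 1.87, 0.03, 0.5, -1.67], [-0.08, 0.5, 1.83, 0.02, 0.64, -1.67], [-0.72, 0.65, 2.25, 2.3, 0.88, 1.78], [-0.89, 0.6, 2.42, 2.19, 0.97, 1.69]]
1 75 [[-0.09, 0.56, 2.03, 0.32, 0.12, -1.97], [-0.09, 0.46, 1.99, 0.14, 0.26, -1.79], [-0.76, 0.79, 2.31, 2.37, 1.28, 1.6], [-0.94, 0.78, 2.48, 2.22, 1.38, 1.47]]
1 90 [[-0.1, 0.59, 2.17, 2.94, 0.32, 1.69], [-0.1, 0.47, 2.13, 2.75, 0.17, 1.88], [-0.78, 0.95, 2.32, 2.36, 1
[... 496 characters left out ...]
0.78], [-0.78, 0.45, 2.28, 1.81, 0.48, -0.92]]
-1 50 [[-0.07, 0.63, 1.77, -0.0, 0.75, 1.5], [-0.07, 0.55, 1.72, -0.0, 0.87, 1.5], [-0.69, 0.58, 2.19, 2.15, 0.62, -1.17], [-0.84, 0.51, 2.35, 2.08, 0.71, -1.25]]
-1 60 [[-0.08, 0.59, 1.87, 0.03, 0.5, 1.47], [-0.08, 0.5, 1.83, 0.02, 0.64, 1.47], [-0.72, 0.65, 2.25, 2.3, 0.88, -1.37], [-0.89, 0.6, 2.42, 2.19, 0.97, -1.45]]
-1 75 [[-0.09, 0.56, 2.03, 0.32, 0.12, 1.17], [-0.09, 0.46, 1.99, 0.14, 0.26, 1.35], [-0.76, 0.79, 2.31, 2.37, 1.28, -1.54], [-0.94, 0.78, 2.48, 2.22, 1.38, -1.67]]
-1 90 [[-0.1, 0.59, 2.17, 2.94, 0.32, -1.46], [-0.1, 0.47, 2.13, 2.75, 0.17, -1.26], [-0.78, 0.95, 2.32, 2.36, 1.66, -1.66], [-0.97, 0.97, 2.49, 2.15, 1.75, -1.84]]
```

```bash
cat >> h.py <<'E'
def q(zdir,ydir):
    z=np.array(zdir,float)/np.linalg.norm(zdir); y=np.array(ydir,float); y-=z*(y@z); y/=np.linalg.norm(y)
    return Rot.from_matrix(np.c_[np.cross(y,z),y,z]).as_quat()
E
python3 - <<'E'
from h import *
from workcell import r
def zd(t): t=np.radians(t); return np.array([np.sin(t),0,-np.cos(t)])
for sg in (1,-1):
  for a in (0,5,10,15):
    out=[]
    for P,t in ((np.array([595,22,105]),a-50),(np.array([595,22,205]),a-50),(np.array([555,-222,137]),a),(np.array([470,-222,150]),a)):
        j=r.ik(P+19*zd(t),q(zd(t),[0,sg,0])); out.append(None if j is None else np.round(j,2).tolist())
    print(sg,a,out)
# view pose: tool down with yaw, camera over target
for P in ([557,200],[560,-222],[560,22]):
    for yaw in (90,-90,0,180):
        x=np.radians(yaw); Rm=Rot.from_euler('z',x)*Rot.from_quat([1,0,0,0])
        off=Rm.apply([70.1-0,0,0]); 
        # camera 240 above z=95 with optical tilt: look point
        fwd=Rm.apply([-.278,0,.961]); L=np.array([*P,95.]); cam=L-fwd*260; tcp=cam-Rm.apply([70.1,0.3,-143.9])
        j=r.ik(tcp,Rm.as_quat()); print(P,yaw,tcp.round(),None if j is None else np.round(j,2).tolist())
E
```

```text
1 0 [[-0.06, 0.94, 1.29, -0.04, 1.79, -1.62], [-0.06, 0.83, 1.24, -0.05, 1.94, -1.62], [-0.49, 0.58, 1.74, -0.0, 0.82, -2.06], [-0.57, 0.48, 1.92, -0.0, 0.74, -2.14]]
1 5 [[-0.06, 0.91, 1.33, -0.04, 1.69, -1.62], [-0.06, 0.8, 1.27, -0.04, 1.85, -1.62], [-0.51, 0.56, 1.79, 0.06, 0.71, -2.13], [-0.59, 0.46, 1.97, 0.08, 0.65, -2.22]]
1 10 [[-0.06, 0.87, 1.37, -0.04, 1.6, -1.62], [-0.06, 0.76, 1.31, -0.04, 1.77, -1.62], [-0.53, 0.55, 1.84, 0.15, 0.61, -2.22], [-0.61, 0.44, 2.01, 0.19, 0.55, -2.34]]
1 15 [[-0.06, 0.84, 1.41, -0.03, 1.5, -1.62], [-0.06, 0.73, 1.35, -0.03, 1.67, -1.62], [-0.54, 0.53, 1.89, 0.28, 0.51, -2.34], [-0.64, 0.43, 2.06, 0.35, 0.47, -2.51]]
-1 0 [[-0.06, 0.94, 1.29, -0.04, 1.79, 1.52], [-0.06, 0.83, 1.24, -0.05, 1.94, 1.52], [-0.49, 0.58, 1.74, -0.0, 0.82, 1.08], [-0.57, 0.48, 1.92, -0.0, 0.74, 1.0]]
-1 5 [[-0.06, 0.91, 1.33, -0.04, 1.69, 1.52], [-0.06, 0.8, 1.27, -0.04, 1.85, 1.52], [-0.51, 0.56, 1.79, 0.06, 0.71, 1.02], [-0.59, 0.46, 1.97, 0.08, 0.65, 0.92]]
-1 10 [[-0.06, 0.87, 1.37, -0.04, 1.6, 1.52], [-0.06, 0.76, 1.31, -0.04, 1.77, 1.52], [-0.53, 0.55, 1.84, 0
[... 292 characters left out ...]
 200] -90 [557. 198. 201.] None
[557, 200] 0 [559. 200. 201.] [0.23, 0.48, 1.67, -0.0, 0.99, 1.8]
[557, 200] 180 [555. 200. 201.] [0.23, 0.47, 1.68, -0.0, 0.99, -1.34]
[560, -222] 90 [ 560. -220.  201.] [-0.48, 0.49, 1.65, -0.0, 1.0, -0.48]
[560, -222] -90 [ 560. -224.  201.] [-0.49, 0.49, 1.65, -0.0, 1.0, 2.65]
[560, -222] 0 [ 562. -222.  201.] [-0.48, 0.49, 1.65, -0.0, 1.0, 1.09]
[560, -222] 180 [ 558. -222.  201.] [-0.49, 0.49, 1.66, -0.0, 1.0, -2.06]
[560, 22] 90 [560.  24. 201.] [-0.07, 0.43, 1.76, -0.0, 0.95, -0.07]
[560, 22] -90 [560.  20. 201.] None
[560, 22] 0 [562.  22. 201.] [-0.08, 0.44, 1.75, -0.0, 0.96, 1.49]
[560, 22] 180 [558.  22. 201.] [-0.08, 0.43, 1.76, -0.0, 0.95, -1.65]
```

```bash
cat >> h.py <<'E'
def viewpose(P,yaw,dist=260,z=95.):
    Rm=Rot.from_euler('z',np.radians(yaw))*Rot.from_quat([1,0,0,0])
    cam=np.array([P[0],P[1],z])-Rm.apply([-.278,0,.961])*dist
    return cam-Rm.apply([70.1,0.3,-143.9]),Rm.as_quat()
E
python3 - <<'E'
from h import *
from workcell import r
for tag,P,yaw in (('w_sp90',[557,200],90),('w_sp0',[557,200],0),('w_cr0',[570,22],0),('w_fk0',[560,-222],0)):
    r.movep(*viewpose(P,yaw)); r.pause(0.15); snap('wrist',tag); print(tag,r.get_state()['time'])
ims=[cv2.imread(f'pics/{t}.png') for t in('w_sp90','w_sp0','w_cr0','w_fk0')]
cv2.imwrite('pics/w_all.png',cv2.resize(np.vstack([np.hstack(ims[:2]),np.hstack(ims[2:])]),(800,600),interpolation=cv2.INTER_AREA))
E
```

```text
w_sp90 2.3833
w_sp0 3.9833
w_cr0 4.925
w_fk0 6.0917
```

View pics/w_all.png

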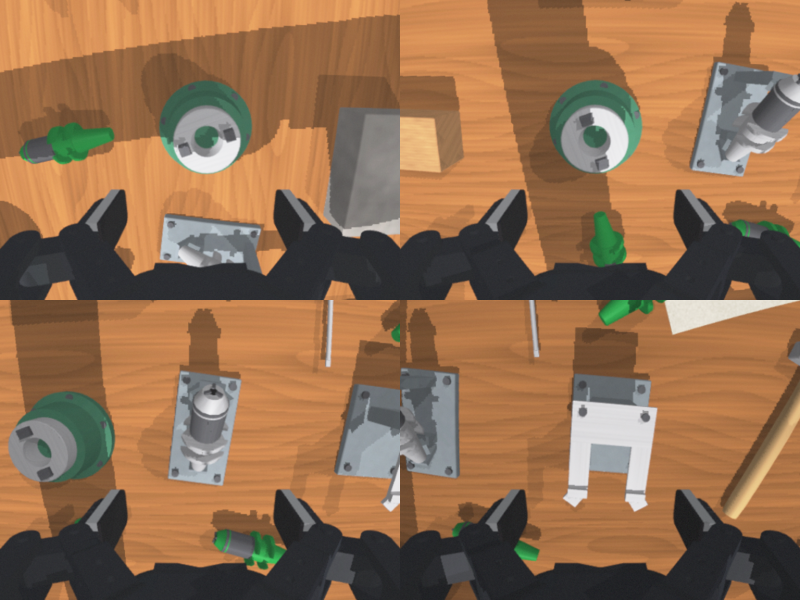

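View pics/w_cr0.png

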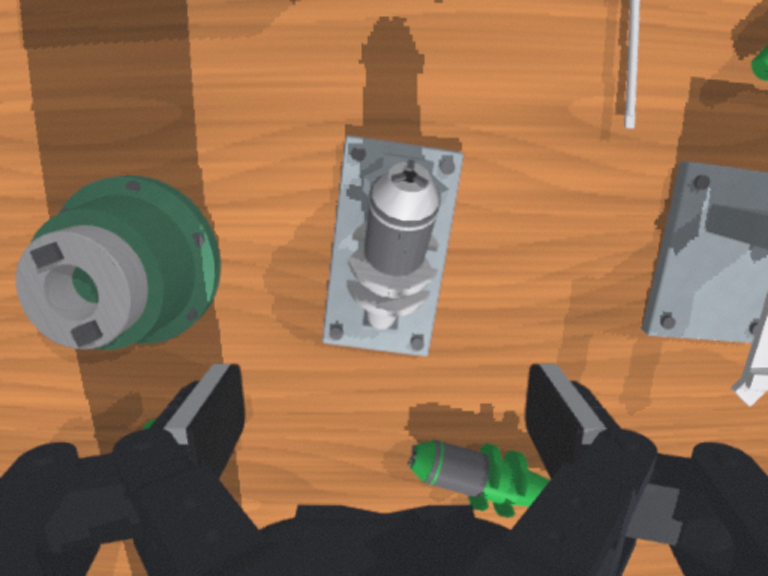

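View pics/w_fk0.png

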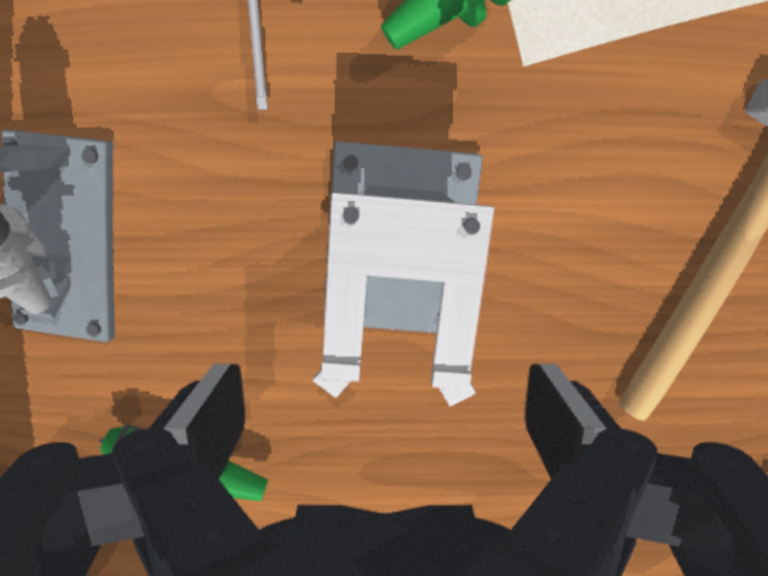

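View pics/w_sp0.png

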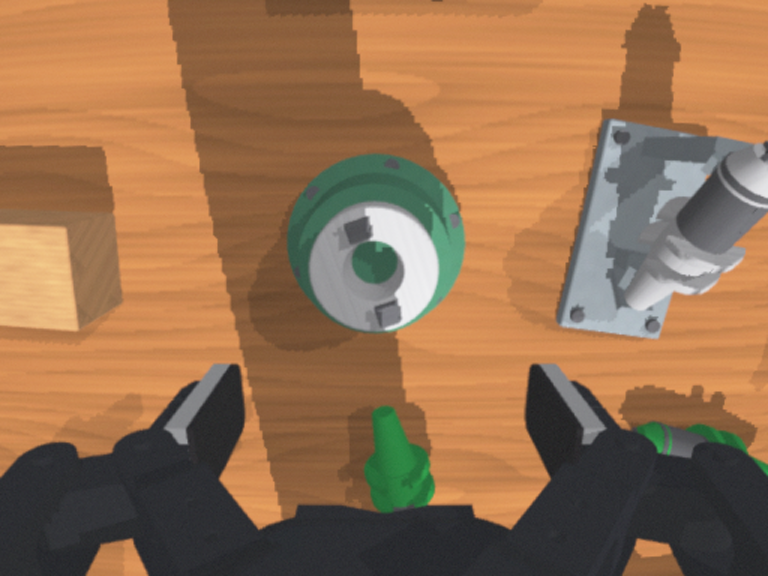

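The three targets are in clear view: the spindle disc at (373,266) of w_sp0, the fork at (410,300) of w_fk0, and the arbor body at (400,235) of w_cr0. Next I measure them.

```bash
cat > meas.py <<'E'
from h import *
from scipy.optimize import least_squares
def spindle(tag):
    p,d,c=load(tag+'.npz'); hsv=cv2.cvtColor(p,cv2.COLOR_RGB2HSV)
    W=cloud(c,d)
    near=(abs(W[:,:,2]-88)<14)&(hsv[:,:,1]<60)&(np.hypot(W[:,:,0]-557,W[:,:,1]-198)<55)
    m=near.astype(np.uint8)*255
    cs,_=cv2.findContours(m,cv2.RETR_EXTERNAL,cv2.CHAIN_APPROX_NONE); cn=max(cs,key=cv2.contourArea)
    hull=cv2.convexHull(cn)[:,0]; P=on_plane(c,hull,85.)[:,:2]
    f=least_squares(lambda s:np.hypot(*(P-s[:2]).T)-s[2],[*P.mean(0),36],loss='soft_l1')
    ctr=f.x[:2]; print(tag,'ctr',ctr.round(2),'r',f.x[2].round(2),'zface',np.median(W[:,:,2][near&(hsv[:,:,2]>150)]).round(2))
    # dogs: dark grey top at z95
    m2=np.zeros_like(m); cv2.fillConvexPoly(m2,hull.reshape(-1,1,2),255)
    uv95=on_plane(c,np.c_[np.mgrid[0:384,0:512][1].ravel(),np.mgrid[0:384,0:512][0].ravel()],95.)[:,:2].reshape(384,512,2)
    rr=np.hypot(uv95[:,:,0]-ctr[0],uv95[:,:,1]-ctr[1])
    dog=((m2>0)&(hsv[:,:,2]<120)&(hsv[:,:,1]<60)&(rr>18)&(rr<32)).astype(np.uint8)
    n,lab,st,cen=cv2.connectedComponentsWithStats(dog); 
    idx=np.argsort(-st[1:,4])[:2]+1
    D=[uv95[lab==i].mean(0) for i in idx]
    for i,x in zip(idx,D): print('  dog',st[i,4],cen[i].round(1),x.round(2),'r',np.hypot(*(x-ctr)).round(1))
    v=D[0]-D[1]; print('  dog axis deg',np.degrees(np.arctan2(v[1],v[0])).round(2)%180, 'mid',((D[0]+D[1])/2).round(2))
    o=p.copy(); o[dog>0]=[255,0,0]; cv2.drawContours(o,[hull.reshape(-1,1,2)],-1,(0,0,255),1); return o[60:260,140:340]
if __name__=='__main__':
    a=[spindle(t) for t in('w_sp90','w_sp0')]
    cv2.imwrite('pics/spm.png',cv2.resize(np.hstack(a)[:,:,::-1],(800,400)))
    p,d,c=load('w_cr0.npz'); W=cloud(c,d); print('table z',np.median(W[40:80,130:180,2]),W[40:80,130:180,2].std())
E
python3 meas.py
```

```text
w_sp90 ctr [564.28 207.09] r 36.27 zface 86.41
  dog 208 [293.3 171.9] [586.65 216.68] r 24.3
  dog 70 [234.6 185.8] [539.81 205.11] r 24.5
  dog axis deg 13.88 mid [563.23 210.9 ]
w_sp0 ctr [564.16 206.54] r 36.23 zface 86.44
  dog 247 [237.9 153.9] [587.54 214.99] r 24.9
  dog 78 [254.5 207.8] [542.98 202.  ] r 21.7
  dog axis deg 16.24 mid [565.26 208.5 ]
table z 1.490691937929776 21.695521906556582
```

View pics/spm.png

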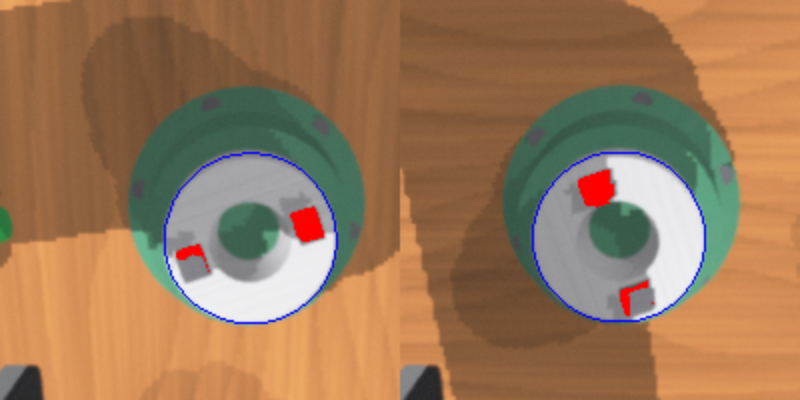

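```bash
python3 - <<'E'
from meas import *
for tag in('w_sp90','w_sp0'):
    p,d,c=load(tag+'.npz'); W=cloud(c,d); ctr=np.array([564.2,206.8])
    rr=np.hypot(W[:,:,0]-ctr[0],W[:,:,1]-ctr[1])
    m=((W[:,:,2]>92.5)&(rr<36)).astype(np.uint8)
    n,lab,st,cen=cv2.connectedComponentsWithStats(m); idx=np.argsort(-st[1:,4])[:2]+1
    D=[]
    for i in idx:
        v,u=np.where(lab==i); X=on_plane(c,np.c_[u,v],95.)[:,:2]; 
        box=cv2.minAreaRect(X.astype(np.float32)); D.append(X.mean(0)); print(tag,st[i,4],X.mean(0).round(2),box, np.hypot(*(X.mean(0)-ctr)).round(1))
    v=D[0]-D[1]; print(np.degrees(np.arctan2(v[1],v[0]))%180, (D[0]+D[1])/2)
# values around lower dog
    p=load(tag+'.npz')[0]; hsv=cv2.cvtColor(p,cv2.COLOR_RGB2HSV)
    for i in idx: print(cen[i].round(), hsv[int(cen[i][1]),int(cen[i][0])], np.percentile(hsv[lab==i][:,2],[5,25,50,75,95]))
E
```

```text
w_sp90 14592 [591.52  34.12] ((569.8318481445312, 71.5542221069336), (158.9071807861328, 298.8359375), 89.78642272949219) 174.8
w_sp90 206 [540.73 199.23] ((540.7110595703125, 199.29312133789062), (11.078882217407227, 12.754718780517578), 18.666200637817383) 24.7
107.09943880576603 [566.12742355 116.67445255]
[291. 353.] [115  31  49] [44. 48. 49. 50. 53.]
[236. 193.] [120  13 136] [ 88. 130. 137. 139. 191.]
w_sp0 13991 [385.37 226.56] ((400.6547546386719, 210.0957489013672), (104.72825622558594, 303.2772521972656), 0.35004904866218567) 179.9
w_sp0 223 [587.34 214.39] ((587.4259033203125, 214.3062744140625), (10.983895301818848, 12.785484313964844), 18.650707244873047) 24.4
176.55231842525274 [486.35485944 220.47670365]
[230. 357.] [110  15  50] [44. 47. 49. 51. 53.]
[239. 154.] [120   9  84] [ 83.   85.   87.   91.  124.8]
```

```bash
python3 - <<'E'
from meas import *
for tag in('w_sp90','w_sp0'):
    p,d,c=load(tag+'.npz'); W=cloud(c,d); ctr=np.array([564.2,206.8])
    rr=np.hypot(W[:,:,0]-ctr[0],W[:,:,1]-ctr[1])
    m=((W[:,:,2]>92.5)&(W[:,:,2]<102)&(rr<36)).astype(np.uint8)
    n,lab,st,cen=cv2.connectedComponentsWithStats(m); D=[]
    for i in range(1,n):
        if not 100<st[i,4]<400: continue
        v,u=np.where(lab==i); X=on_plane(c,np.c_[u,v],95.)[:,:2]; D.append(X.mean(0)); print(tag,st[i,4],X.mean(0).round(2),cv2.minAreaRect(X.astype(np.float32))[1:])
    if len(D)==2:
        v=D[0]-D[1]; print(np.degrees(np.arctan2(v[1],v[0]))%180, (D[0]+D[1])/2)
# fork
p,d,c=load('w_fk0.npz'); W=cloud(c,d); hsv=cv2.cvtColor(p,cv2.COLOR_RGB2HSV)
m=((W[:,:,2]>97)&(W[:,:,2]<114)&(hsv[:,:,1]<40)&(hsv[:,:,2]>110)&(np.mgrid[0:384,0:512][0]<275)).astype(np.uint8)
m=cv2.morphologyEx(m,cv2.MORPH_CLOSE,np.ones((3,3),np.uint8))
print('plate z',np.median(W[:,:,2][m>0]))
cs,_=cv2.findContours(m*255,cv2.RETR_EXTERNAL,cv2.CHAIN_APPROX_NONE); cn=max(cs,key=cv2.contourArea)
X=on_plane(c,cn[:,0],105.)[:,:2]
o=p.copy(); cv2.drawContours(o,[cn],-1,(255,0,0),1); cv2.imwrite('pics/fkm.png',cv2.resize(o[120:280,200:345,::-1],None,fx=4,fy=4,interpolation=cv2.INTER_NEAREST))
np.save('fkX.npy',X); ap=cv2.approxPolyDP(cn,2.0,True)[:,0]
for a,b in zip(ap,on_plane(c,ap,105.)[:,:2].round(1)): print(a,b)
E
```

```text
w_sp90 205 [587.61 215.31] ((10.5095796585083, 13.026490211486816), 19.460865020751953)
w_sp90 206 [540.73 199.23] ((11.078882217407227, 12.754718780517578), 18.666200637817383)
18.93039039527715 [564.16979775 207.26686363]
w_sp0 223 [587.34 214.39] ((10.983895301818848, 12.785484313964844), 18.650707244873047)
w_sp0 203 [540.59 198.42] ((11.833592414855957, 12.530776023864746), 17.99367904663086)
18.862539862858554 [563.96249582 206.40620091]
plate z 106.52007225801157
[222 128] [ 612.  -194.5]
[216 240] [ 522.  -187.2]
[209 253] [ 510.2 -181. ]
[222 263] [ 501.  -191.5]
[234 252] [ 511.2 -201.7]
[238 253] [ 510.3 -205. ]
[245 183] [ 570.1 -211.2]
[296 188] [ 566.2 -250.7]
[288 256] [ 507.6 -246.3]
[293 258] [ 505.8 -250.6]
[299 269] [ 495.4 -256. ]
[315 262] [ 502.  -269.1]
[312 244] [ 518.5 -265.7]
[328 138] [ 604.9 -273.3]
```

View pics/fkm.png

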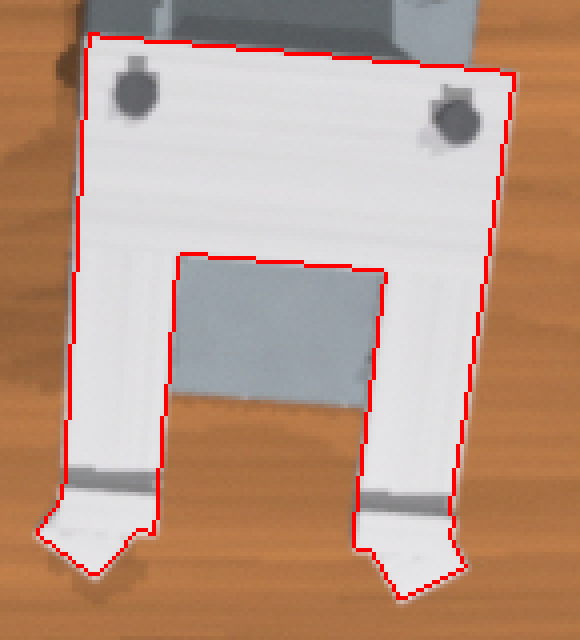

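```bash
python3 - <<'E'
from meas import *
X=np.load('fkX.npy').astype(np.float32)
def seg(A,B,m=6):
    A,B=np.array(A),np.array(B); t=(B-A)/np.linalg.norm(B-A); n=np.array([-t[1],t[0]])
    s=(X-A)@t; e=(X-A)@n; k=(s>m)&(s<np.linalg.norm(B-A)-m)&(abs(e)<2.5)
    vx,vy,x0,y0=cv2.fitLine(X[k],cv2.DIST_HUBER,0,.01,.01).ravel(); 
    if np.dot([vx,vy],t)<0: vx,vy=-vx,-vy
    return np.array([vx,vy]),np.array([x0,y0]),np.degrees(np.arctan2(vy,vx)),k.sum()
E=dict(Lout=seg((522,-187.2),(612,-194.5)),Lin=seg((511,-205),(570,-211.2)),Rin=seg((507.6,-246.3),(566.2,-250.7)),Rout=seg((518.5,-265.7),(604.9,-273.3)),back=seg((604.9,-273.3),(612,-194.5)),end=seg((566.2,-250.7),(570.1,-211.2)))
for k,v in E.items(): print(k,v[1].round(1),round(float(v[2]),2),v[3])
h=np.mean([E[k][2] for k in('Lout','Lin','Rin','Rout')]+[E[k][2]-90 for k in('back','end')]); print('heading',h)
h=np.radians(h); fx=np.array([np.cos(h),np.sin(h)]); fy=np.array([-fx[1],fx[0]])
for k in('Lout','Lin','Rin','Rout'): print(k,'y',E[k][1]@fy)
for k in('back','end'): print(k,'x',E[k][1]@fx)
yc=(E['Lin'][1]@fy+E['Rin'][1]@fy)/2; yo=(E['Lout'][1]@fy+E['Rout'][1]@fy)/2; print(yc,yo)
xe=E['end'][1]@fx-20; print('seat',fx*xe+fy*yc)
# arbor: dark body
p,d,c=load('w_cr0.npz'); W=cloud(c,d); hsv=cv2.cvtColor(p,cv2.COLOR_RGB2HSV)
v,u=np.mgrid[0:384,0:512]
m=((hsv[:,:,2]<115)&(hsv[:,:,1]<60)&(W[:,:,2]>85)&(W[:,:,2]<160)&(u>235)&(u<300)&(v<190)).astype(np.uint8)
m=cv2.morphologyEx(m,cv2.MORPH_OPEN,np.ones((3,3),np.uint8))
o=p.copy(); o[m>0]=[255,0,0]; cv2.imwrite('pics/arm.png',cv2.resize(np.hstack([p,o])[80:250,:,::-1][:,np.r_[205:320,717:832]],None,fx=3.4,fy=3.4))
P=W[m>0]; print(len(P),P.min(0),P.max(0))
E
```

```text
Lout [ 567.9 -190.8] -4.7 97
Lin [ 545.9 -208.3] -5.2 55
Rin [ 537.3 -248.2] -4.65 54
Rout [ 562.5 -269.8] -4.83 91
back [ 608.3 -236.1] 85.13 90
end [ 568.1 -235.4] 85.73 36
heading -4.7531896
Lout y -143.04181
Lin y -162.39761
Rin y -202.82298
Rout y -222.23662
back x 625.7523
end x 585.6759
-182.61029 -182.63922
seat [ 548.5987  -228.85626]
953 [579.85958898   1.4197363   85.0904321 ] [637.72029599  34.89609978 124.67525256]
```

View pics/arm.png

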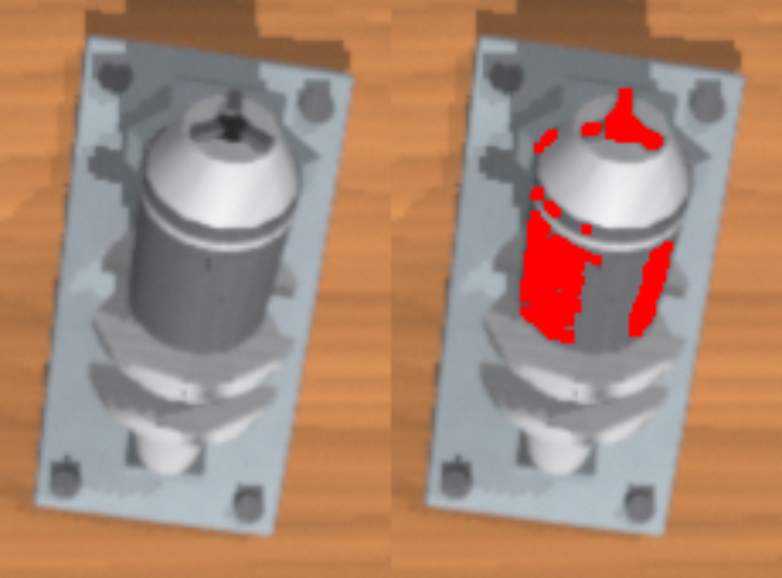

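```bash
python3 - <<'E'
from meas import *
p,d,c=load('w_cr0.npz'); W=cloud(c,d); hsv=cv2.cvtColor(p,cv2.COLOR_RGB2HSV)
z=np.clip(W[90:240,205:320,2],0,130)
h=cv2.applyColorMap((z/130*255).astype(np.uint8),cv2.COLORMAP_JET)
cv2.imwrite('pics/crz.png',cv2.resize(h,None,fx=4,fy=4,interpolation=cv2.INTER_NEAREST))
for zz in range(0,130,8): print(zz,((z>zz)&(z<=zz+8)).sum(),end='; ')
# cradle plate heading
m=((abs(W[:,:,2]-10)<8)&(hsv[:,:,1]<80)&(np.mgrid[0:384,0:512][1]>205)&(np.mgrid[0:384,0:512][1]<320)&(np.mgrid[0:384,0:512][0]<245)).astype(np.uint8)*255
cs,_=cv2.findContours(m,cv2.RETR_EXTERNAL,cv2.CHAIN_APPROX_NONE); cn=max(cs,key=cv2.contourArea); print(cv2.contourArea(cn))
for zz in (10.,12.,): print(cv2.minAreaRect(on_plane(c,cn[:,0],zz)[:,:2].astype(np.float32)))
print('platez',np.median(W[:,:,2][m>0]))
E
```

```text
0 6509; 8 4859; 16 294; 24 15; 32 124; 40 62; 48 75; 56 90; 64 30; 72 316; 80 524; 88 678; 96 1027; 104 508; 112 909; 120 1000; 128 62; 10334.0
((571.0319213867188, 21.09111785888672), (80.8346176147461, 151.4285125732422), 82.09111785888672)
((571.4644165039062, 21.108535766601562), (80.35199737548828, 150.52444458007812), 82.09111785888672)
platez 13.469528866396892
```

View pics/crz.png

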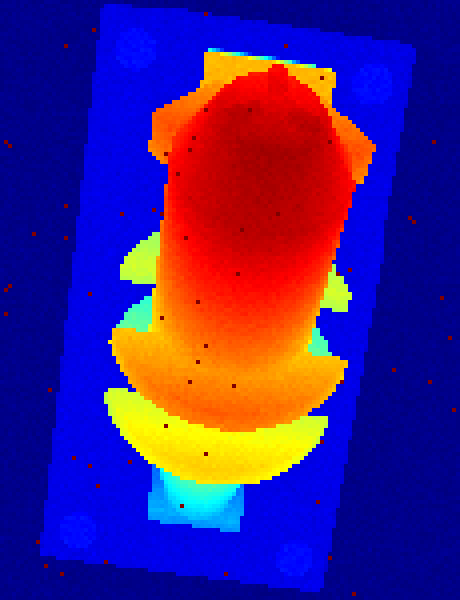

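```bash
python3 - <<'E'
from meas import *
p,d,c=load('w_cr0.npz'); W=cloud(c,d)-[0,0,1.45]
R=W[90:240,205:320].reshape(-1,3)
R=R[(R[:,2]>30)&(R[:,2]<140)&(np.hypot(R[:,0]-571,R[:,1]-21)<95)]
def axis(h,t): return np.array([np.sin(t)*np.cos(h),np.sin(t)*np.sin(h),np.cos(t)])
G=np.array([600,20,100.])
def res(s,P):
    a=axis(s[0],s[1]); e=P-(G+[0,s[2],s[3]]); r_=np.linalg.norm(e-np.outer(e@a,a),axis=1); return r_-17
s=np.array([np.radians(-7.9),np.radians(50),0,0])
for it in range(8):
    a=axis(*s[:2]); e=R-(G+[0,s[2],s[3]]); ax=e@a; r_=np.linalg.norm(e-np.outer(ax,a),axis=1)
    # body points: axial range rel: guess; find the rim step
    k=(abs(r_-17)<(8 if it<3 else 2.5))&(ax>-12)&(ax<12)
    f=least_squares(res,s,args=(R[k],),loss='soft_l1'); s=f.x
print(k.sum(),np.degrees(s[:2]),s[2:],np.abs(f.fun).mean())
f2=least_squares(lambda z:res([np.radians(-7.9),np.radians(50),*z],R[k]),s[2:],loss='soft_l1'); print('fixed angles',f2.x,np.abs(f2.fun).mean())
for s in (s,np.r_[np.radians(-7.9),np.radians(50),f2.x]):
    a=axis(*s[:2]); O=G+[0,s[2],s[3]]; e=R-O; ax=e@a; r_=np.linalg.norm(e-np.outer(ax,a),axis=1)
    hi=ax[(r_>19)&(r_<25)]; hh,b=np.histogram(hi,np.arange(-80,40,1)); 
    print([(int(x),int(y)) for x,y in zip(b,hh) if y>15])
    print('cone end',np.percentile(ax[r_<8],[50,90,98]), 'n',(r_<8).sum())
    yl=np.array([-np.sin(s[0]),np.cos(s[0]),0]); pu=np.cross(a,yl)
    np.savez('arb.npz',a=a,O=O,yl=yl,pu=pu)
    ey=e@yl; ep=e@pu
    w=(ax>0)&(abs(ey)>17.5); print('wings ax',np.percentile(ax[w],[2,50,98]),'y',ey[w].min(),ey[w].max(),'perp',np.percentile(ep[w],[2,50,98]),w.sum())
E
```

```text
802 [-7.93556868 50.11008399] [-3.32122039 -8.54134521] 0.2512171157624247
fixed angles [-3.32171493 -8.54259292] 0.2512788197531969
[(-40, 77), (-39, 259), (-38, 63), (-18, 86), (-17, 306), (-16, 69), (25, 49), (26, 74)]
cone end [40.01211067 41.98890944 42.58931488] n 312
wings ax [15.77523483 23.56471644 26.87158163] y -20.651353767806956 21.23724575886561 perp [-11.73513123  -8.41041409  -6.12599785] 104
[(-40, 73), (-39, 254), (-38, 74), (-18, 81), (-17, 307), (-16, 73), (25, 48), (26, 73)]
cone end [40.01884864 41.99402581 42.58278919] n 307
wings ax [15.7686178  23.55882327 26.84639316] y -20.666502528018302 21.22508565373607 perp [-11.77586222  -8.45156509  -6.17324608] 104
```

The cylinder fit agrees with the known geometry: tilt 50.1°, and the rim faces 22 mm apart as specified. The vee wings reach 6 mm below the axis at z 60–71, so I'll grip along the axis, offset 7 mm upward so the pads clear them.

```bash
cat > plan.py <<'E'
from h import *
A=np.load('arb.npz'); a,O,yl,pu=A['a'],A['O'],A['yl'],A['pu']
OFF=7.0
Gp=O+a*(54-44.5)
tcp=Gp-19*a+OFF*pu; Q=q(-a,-yl)
SEAT=np.array([548.5,-228.9,105.]); FH=np.radians(-4.75)
fx=np.array([np.cos(FH),np.sin(FH),0]); fy=np.array([-fx[1],fx[0],0]); UP=np.array([0,0,1.])
QF=q([0,0,-1],-fy)
def fork_tcp(back,high,off=OFF): # arbor centre 'back' mm before seat, 'high' above hung
    return SEAT-fx*back+UP*(-22+high+54-19)-fx*off
SP=np.array([564.1,206.8,85.]); DA=np.radians(18.9)
E
python3 - <<'E'
from plan import *
from workcell import r
print(a,pu,yl,tcp,Q)
cur=r.get_state()['joint_pos']; print(cur.round(2))
for n,(P,qq) in dict(h=(tcp+110*UP,Q),g=(tcp,Q),pf=(fork_tcp(95,50),QF),f0=(fork_tcp(95,7.5),QF),f1=(fork_tcp(0,7.5),QF)).items():
    j=r.ik(P,qq); print(n,P.round(1),None if j is None else np.round(j,2))
r.movep(tcp+110*UP,Q); r.movel(tcp,v=110); r.pause(.2)
s=r.get_state(); print(s['time'],s['ft_force'],s['ee_pos'])
snap('scene','s_g0'); snap('wrist','w_g0')
E
```

```text
[ 0.75877427 -0.10528863  0.64278761] [-0.63668721  0.08834765  0.76604444] [0.13744455 0.99050946 0.        ] [588.33483396  18.29696062  90.71323589] [ 0.90415489 -0.06243184 -0.42161435 -0.02911244]
[-0.48  0.49  1.65  0.    1.    1.09]
h [588.3  18.3 200.7] [-0.1   0.83  1.22  0.04  1.97  1.61]
g [588.3  18.3  90.7] [-0.1   0.95  1.27  0.03  1.79  1.61]
pf [ 446.9 -220.5  168. ] [-0.59  0.4   1.94 -0.    0.81  1.06]
f0 [ 446.9 -220.5  125.5] [-0.59  0.46  1.98 -0.    0.7   1.06]
f1 [ 541.5 -228.3  125.5] [-0.51  0.56  1.76 -0.    0.82  1.14]
8.4 [-0.50598388  0.49945948  0.6590703 ] [588.51533394  18.29466873  91.25382438]
```

View pics/s_g0.png

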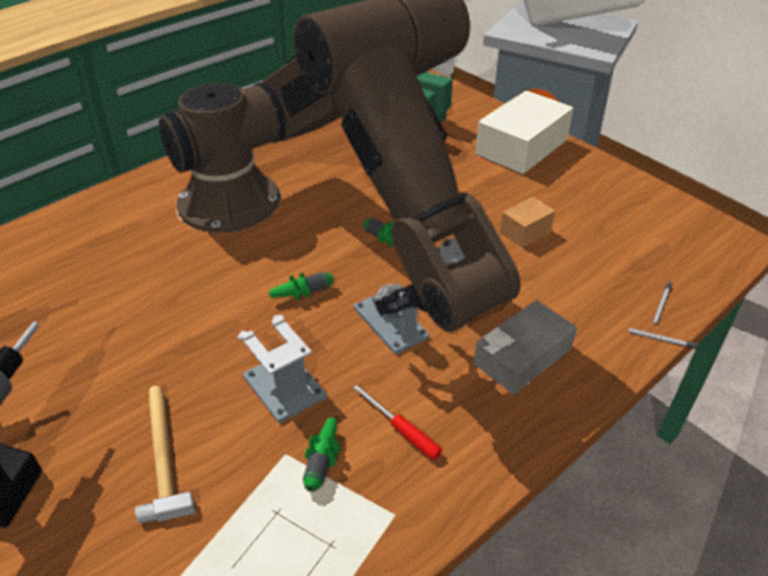

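View pics/w_g0.png

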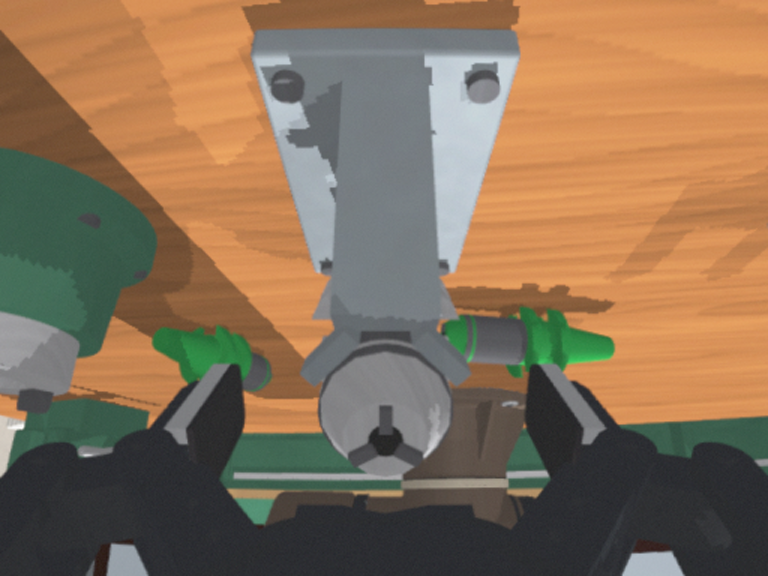

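The arbor is centred between the pads at column 385 of the wrist view. The vee wings end above the pad edges. Closing now.

```bash
python3 - <<'E'
from plan import *
from workcell import r
r.clamp(); s=r.get_state(); print(s['time'],s['ft_force'].round(1),s['moment'].round(2),s['ee_pos'].round(1),s['grip_width'])
snap('wrist','w_g1')
r.movel(tcp+110*UP,v=110); r.pause(.1); s=r.get_state(); print(s['time'],s['ft_force'].round(1),s['moment'].round(2),s['grip_width'])
snap('wrist','w_g2')
i=[cv2.imread(f'pics/w_g{k}.png') for k in(1,2)]; cv2.imwrite('pics/w_g12.png',cv2.resize(np.hstack(i)[250:],(800,170*2)))
E
```

```text
9.0333 [ 1.4 -2.5  0.3] [-0.2  -0.33  0.15] [588.5  18.2  90.8] 33.11689676324501
10.3333 [-0.8 -0.5 -5.8] [-0.19 -1.27  0.  ] 32.70599518978721
```

View pics/w_g12.png

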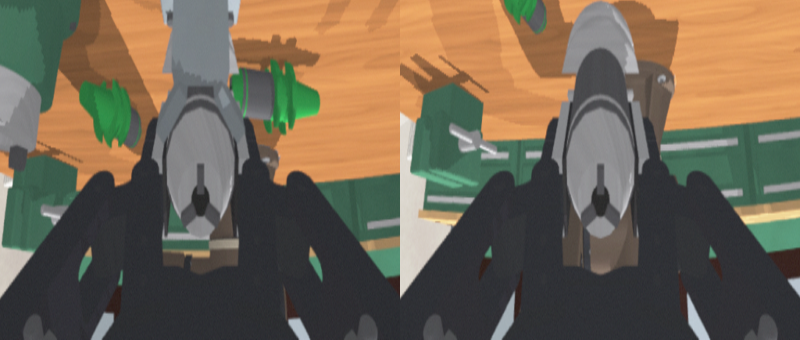

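```bash
python3 - <<'E'
from plan import *
from workcell import r
r.movep(fork_tcp(100,85),QF); r.movel(fork_tcp(100,7.5),v=110); r.pause(.2); s=r.get_state(); print(s['time'],s['ft_force'].round(1),s['moment'].round(2),s['ee_pos'].round(1),fork_tcp(100,7.5).round(1),s['grip_width'])
p,d,c=snap('scene','s_f0'); 
cv2.imwrite('pics/s_f0z.png',cv2.resize(p[160:300,120:300,::-1],None,fx=4,fy=4,interpolation=cv2.INTER_CUBIC))
snap('top','t_f0'); snap('wrist','w_f0')
E
```

```text
12.5417 [-0.4  1.  -6.6] [ 0.05  0.04 -0.03] [ 442.1 -220.2  126.1] [ 441.9 -220.   125.5] 32.612374427072616
```

View pics/s_f0z.png

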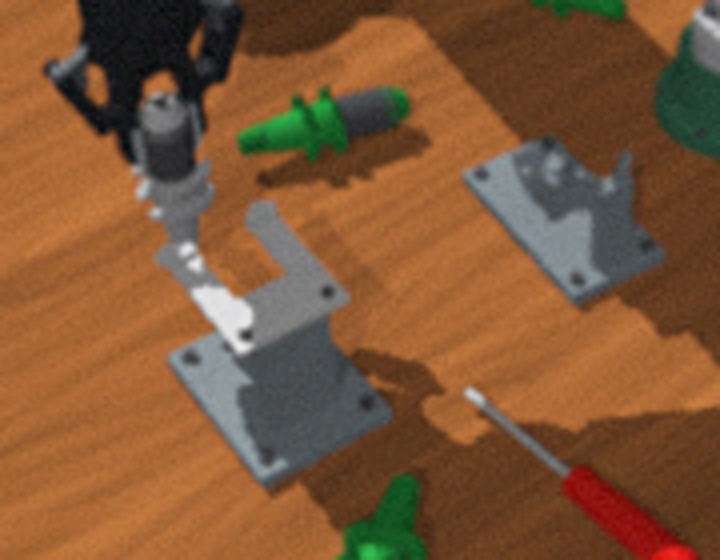

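View pics/w_f0.png

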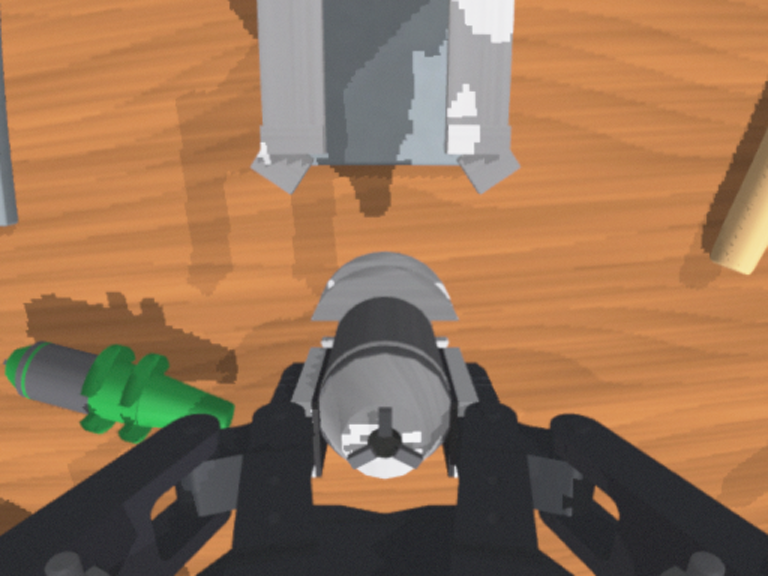

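The wrist view shows the flange (column 385) centred on the throat (columns 320–455), upright. I'll check the rim height and tilt from depth before entering.

```bash
python3 - <<'E'
from plan import *
p,d,c=load('w_f0.npz'); W=cloud(c,d)-[0,0,1.45]
v,u=np.mgrid[0:384,0:512]
# rim visible: rows 255-318 disp -> 170..212 raw ; cols 310-458 -> 208..304
P=W[165:215,205:306].reshape(-1,3); P=P[(P[:,2]>105)&(P[:,2]<130)]
P=P[np.hypot(*(P[:,:2]-(SEAT-100*fx)[:2]).T)>19]
n=np.linalg.lstsq(np.c_[P[:,:2]-P[:,:2].mean(0),np.ones(len(P))],P[:,2],rcond=None)[0]
print(len(P),'rim z med',np.median(P[:,2]),'slope',n[:2], 'resid', )
m=((W[:,:,2]>112)&(W[:,:,2]<126)&(v<215)&(u>195)&(u<315)).astype(np.uint8)
cs,_=cv2.findContours(m,cv2.RETR_EXTERNAL,cv2.CHAIN_APPROX_NONE); cn=max(cs,key=cv2.contourArea)[:,0]
X=on_plane(c,cn,np.median(P[:,2]))[:,:2]
E0=(SEAT-100*fx)[:2]; e=X-E0; ang=np.degrees(np.arctan2(e[:,1],e[:,0])-FH); k=abs(ang)<45
from scipy.optimize import least_squares
f=least_squares(lambda s:np.hypot(*(X[k]-s).T)-26,E0,loss='soft_l1'); print('centre',f.x,'expected',E0,np.abs(f.fun).mean(),k.sum(), 'in fork axes',(f.x-E0)@fx[:2],(f.x-E0)@fy[:2])
E
```

```text
1720 rim z med 118.27237385501394 slope [-0.06584654  0.00603371] resid
centre [ 448.88191294 -220.39634148] expected [ 448.84344975 -220.61917925] 4.713266443470027 123 in fork axes 0.019878287760329814 0.22525749773927814
```

```bash
python3 - <<'E'
from plan import *
from workcell import r
def st(t):
    s=r.get_state(); print(t,round(s['time'],2),s['ft_force'].round(1),s['moment'].round(2),s['ee_pos'].round(1),round(s['grip_width'],1))
r.movel(fork_tcp(50,7.5),v=100); st('mouth')
r.movel(fork_tcp(0,7.5),v=60); st('in')
r.movel(fork_tcp(0,1),v=25); r.pause(.1); st('low')
p,d,c=snap('scene','s_f1'); 
cv2.imwrite('pics/s_f1z.png',cv2.resize(p[160:300,120:300,::-1],None,fx=4,fy=4,interpolation=cv2.INTER_CUBIC))
snap('wrist','w_f1')
E
```

```text
mouth 13.34 [ 0.2  0.3 -7.1] [-0.05  0.1   0.01] [ 491.1 -223.9  125.2] 32.5
in 14.32 [ 0.2  0.1 -6.9] [ 0.03  0.04 -0.01] [ 541.2 -228.2  125.4] 32.7
low 14.83 [ 0.3  0.5 -7. ] [-0.01  0.07 -0.01] [ 541.5 -228.3  118.9] 33.2
```

View pics/s_f1z.png

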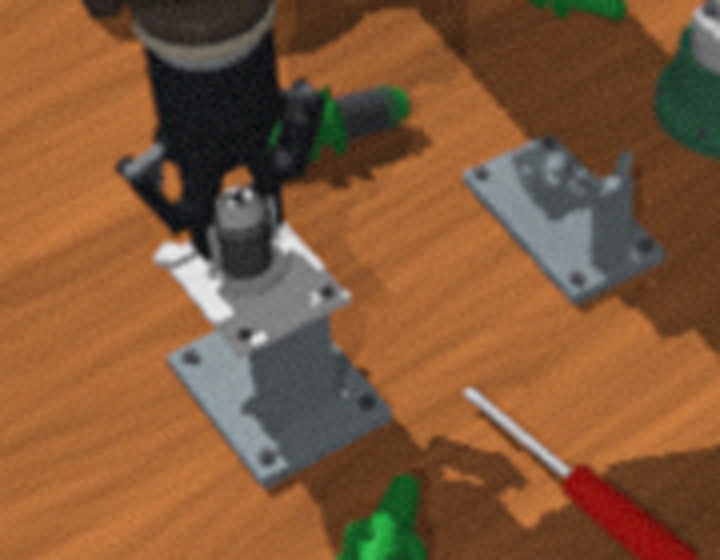

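View pics/w_f1.png

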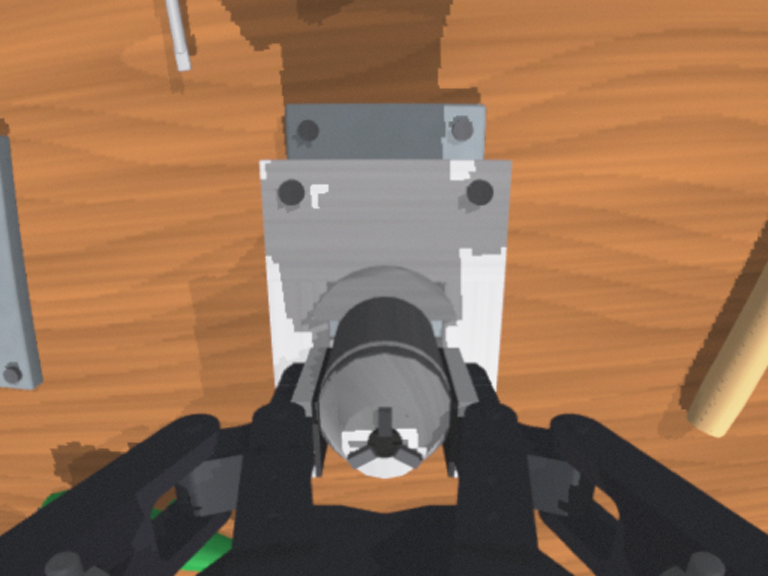

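The arbor is in the throat behind the lips, with the flange at column 385 over the plate and no side forces. I'll lower it to contact, release, and look.

```bash
python3 - <<'E'
from plan import *
from workcell import r
def st(t):
    s=r.get_state(); print(t,round(s['time'],2),s['ft_force'].round(1),s['moment'].round(2),s['ee_pos'].round(1),round(s['grip_width'],1)); return s
for h in (0.2,-.6):
    r.movel(fork_tcp(0,h),v=20); r.pause(.1); s=st(h)
    if s['ft_force'][2]>-4: break
r.ungrasp(); r.pause(.4); st('open')
r.movel(fork_tcp(0,75),v=150); r.pause(.2); st('up')
snap('wrist','w_f2')
E
```

```text
0.2 15.28 [-1.9  1.1  0.5] [ 0.15  0.36 -0.02] [ 541.6 -228.4  118.6] 32.5
open 16.25 [ 0.3 -0.1 -0.4] [ 0.03  0.03 -0.02] [ 541.5 -228.3  118.2] 85.5
up 17.1 [0.4 0.  0.2] [-0.   -0.03 -0.07] [ 541.2 -228.2  192. ] 85.5
```

View pics/w_f2.png

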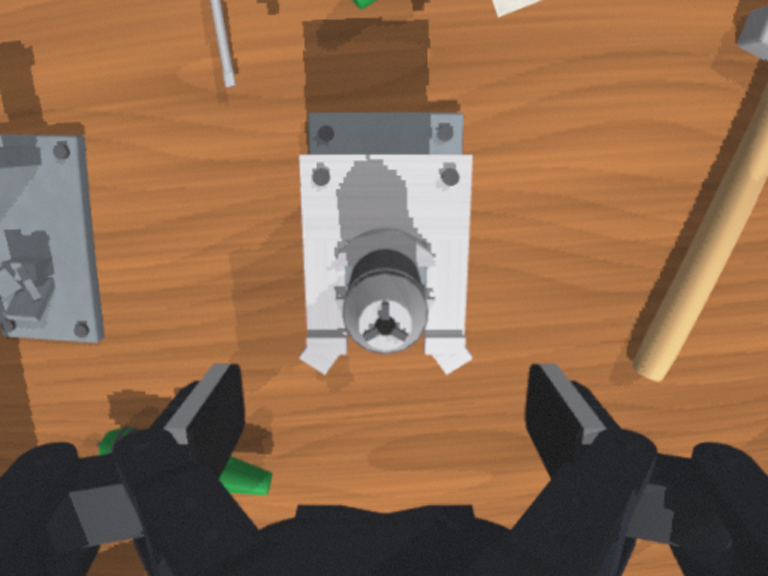

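```bash
python3 - <<'E'
from plan import *
from scipy.optimize import least_squares
p,d,c=load('w_f2.npz'); W=cloud(c,d)-[0,0,1.45]
P=W[140:250,200:320].reshape(-1,3)
def loc(P): e=P-SEAT; return np.c_[e@fx,e@fy,e[:,2]]
L=loc(P)
rim=L[(L[:,2]>2.5)&(L[:,2]<10)]; print('rim z',np.median(rim[:,2]),len(rim))
body=L[(L[:,2]>12)&(L[:,2]<48)&(np.hypot(L[:,0],L[:,1])<25)]
f=least_squares(lambda s:np.hypot(body[:,0]-s[0]-s[2]*(body[:,2]-30),body[:,1]-s[1]-s[3]*(body[:,2]-30))-17,[0,0,0,0],loss='soft_l1'); print('body ctr fork axes',f.x,np.abs(f.fun).mean(),len(body))
f=least_squares(lambda s:np.hypot(body[:,0]-s[0],body[:,1]-s[1])-17,[0,0],loss='soft_l1'); print('vertical fit',f.x)
cone=L[(L[:,2]>50)&(L[:,2]<66)&(np.hypot(L[:,0],L[:,1])<25)]; print('cone centroid',cone.mean(0),len(cone),cone[:,2].max())
s=f.x
R_=np.hypot(rim[:,0]-s[0],rim[:,1]-s[1]); A_=np.degrees(np.arctan2(rim[:,1]-s[1],rim[:,0]-s[0])); k=(R_>19)&(R_<25)
h,b=np.histogram(A_[k],np.arange(-180,181,6)); print([(int(x),int(y)) for x,y in zip(b,h)])
cv2.imwrite('pics/w_f2z.png',cv2.resize(p[140:250,195:325,::-1],None,fx=6,fy=6,interpolation=cv2.INTER_CUBIC)[:600,:780])
E
```

```text
rim z 5.411843113163158 1655
body ctr fork axes [0.04459443 0.12051473 0.00086855 0.00051494] 0.10569722599888529 600
vertical fit [0.04606203 0.12167399]
cone centroid [ 3.38444746  0.10719504 58.28958589] 2302 65.77550344820799
[(-180, 0), (-174, 0), (-168, 0), (-162, 0), (-156, 0), (-150, 0), (-144, 0), (-138, 0), (-132, 0), (-126, 2), (-120, 8), (-114, 13), (-108, 0), (-102, 0), (-96, 0), (-90, 0), (-84, 0), (-78, 0), (-72, 7), (-66, 25), (-60, 27), (-54, 27), (-48, 24), (-42, 28), (-36, 28), (-30, 25), (-24, 28), (-18, 29), (-12, 28), (-6, 29), (0, 25), (6, 29), (12, 26), (18, 27), (24, 27), (30, 27), (36, 27), (42, 27), (48, 28), (54, 27), (60, 24), (66, 8), (72, 0), (78, 0), (84, 0), (90, 0), (96, 0), (102, 0), (108, 13), (114, 8), (120, 2), (126, 0), (132, 0), (138, 0), (144, 0), (150, 0), (156, 0), (162, 0), (168, 0), (174, 0)]
```

View pics/w_f2z.png

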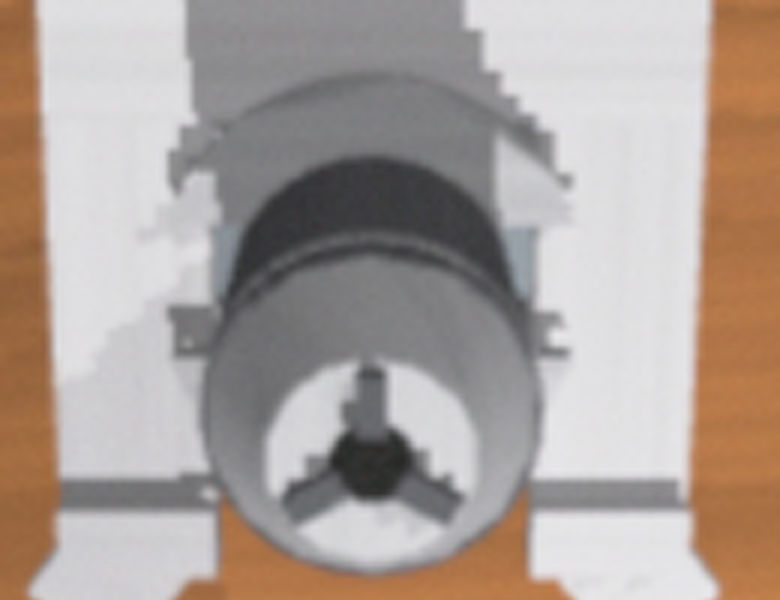

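The arbor hangs at rest 0.1 mm from the seat, upright to about 0.001 rad, with slots aligned to the fork within about 0.1° and the rim at hung height. Now regrasping it, centred.

```bash
python3 - <<'E'
from plan import *
from workcell import r
def st(t):
    s=r.get_state(); print(t,round(s['time'],2),s['ft_force'].round(1),s['moment'].round(2),s['ee_pos'].round(1),round(s['grip_width'],1)); return s
def F(back,high): return fork_tcp(back,high,0)+.12*fy
r.movel(F(0,60),v=120); r.movel(F(0,0),v=100); r.pause(.15); st('down')
r.clamp(); st('clamped')
r.movel(F(0,7.5),v=40); st('lift')
r.movel(F(50,7.5),v=60); st('mouth'); r.movel(F(100,7.5),v=110); st('out')
r.movel(F(100,110),v=150); st('up'); snap('wrist','w_o1')
E
```

```text
down 18.34 [-0.6  0.3  0.1] [-0.04 -0.01 -0.01] [ 548.8 -228.9  118.7] 85.3
clamped 18.88 [-2.2 -0.6  3.8] [-0.12  0.25 -0.02] [ 548.5 -228.9  118.3] 32.8
lift 19.22 [ 0.2  0.7 -6.1] [ 0.01  0.06 -0.02] [ 548.4 -228.6  125.3] 32.5
mouth 20.2 [ 0.4  1.2 -5.7] [0.02 0.01 0.01] [ 499.  -224.8  125.6] 32.8
out 20.81 [-0.   0.  -6.3] [ 0.03 -0.04 -0.02] [ 449.6 -220.9  125.8] 32.7
up 21.64 [-0.6 -0.3 -6.6] [-0.03  0.04  0.04] [ 448.6 -220.2  227.2] 32.6
```

View pics/w_o1.png

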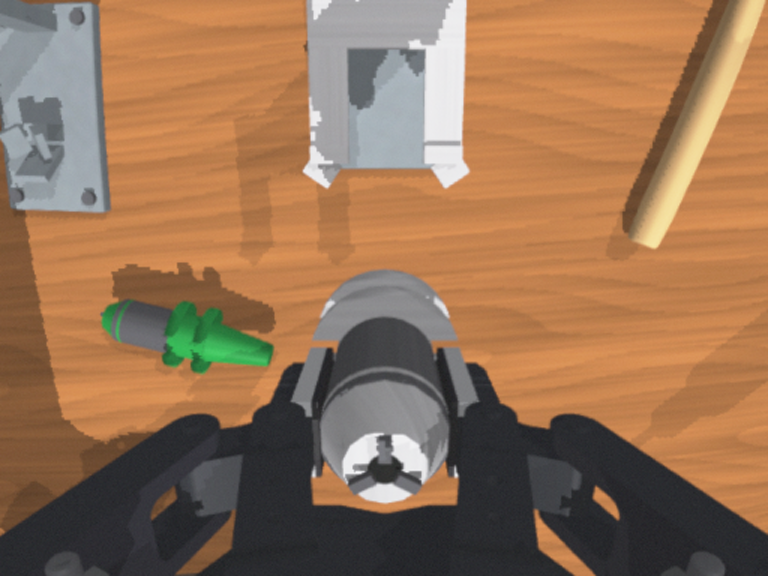

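The arbor is out of the empty fork and held upright. Going to the spindle hover and lowering part way, then I'll check.

```bash
python3 - <<'E'
from plan import *
from workcell import r
def st(t):
    s=r.get_state(); print(t,round(s['time'],2),s['ft_force'].round(1),s['moment'].round(2),s['ee_pos'].round(1),round(s['grip_width'],1)); return s
QS=q([0,0,-1],[np.cos(DA),np.sin(DA),0])
def S(h): return SP+[0,0,35+h]
print(r.ik(S(110),QS),r.ik(S(0),QS))
r.movep(S(110),QS); r.movel(S(62),v=80); r.pause(.2); st('hover')
snap('wrist','w_s1'); p,d,c=snap('scene','s_s1')
cv2.imwrite('pics/s_s1z.png',cv2.resize(p[100:230,220:390,::-1],None,fx=4,fy=4,interpolation=cv2.INTER_CUBIC))
E
```

```text
[ 2.41481470e-01  4.57672683e-01  1.62209437e+00 -4.44089210e-16
  1.06182560e+00 -8.83857591e-02] [ 2.41481470e-01  5.85820006e-01  1.73044430e+00 -4.44089210e-16
  8.25328347e-01 -8.83857591e-02]
hover 24.27 [ 0.3 -0.1 -5.9] [-0.01 -0.03 -0.03] [564.3 206.9 182.5] 32.9
```

View pics/w_s1.png

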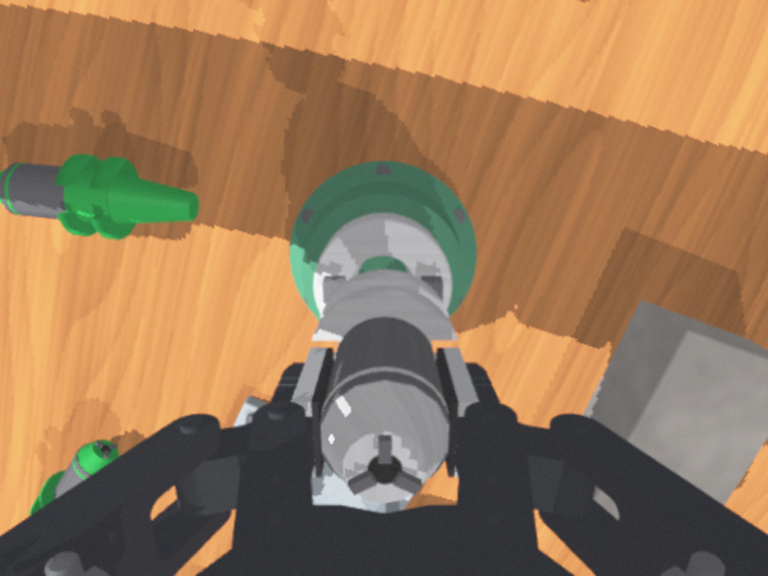

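View pics/s_s1z.png

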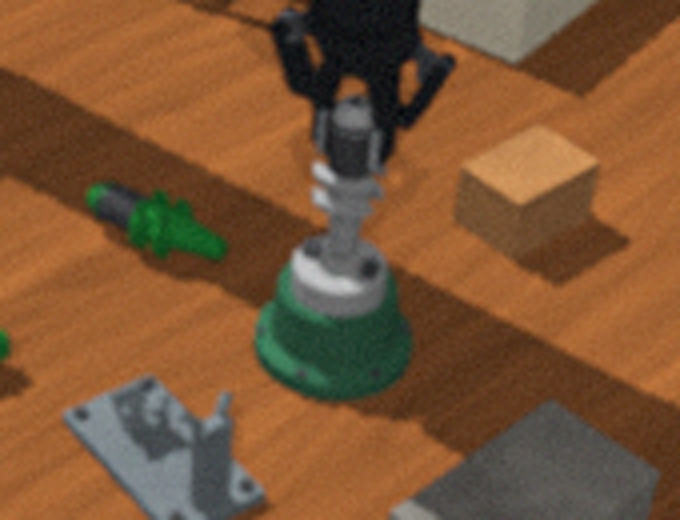

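The dogs sit symmetrically at columns 335 and 431 about the arbor (column 384), and row-aligned. Lowering with force checks.

```bash
python3 - <<'E'
from plan import *
from workcell import r
def st(t):
    s=r.get_state(); print(t,round(s['time'],2),s['ft_force'].round(1),s['moment'].round(2),s['ee_pos'].round(1),round(s['grip_width'],1)); return s
def S(h): return SP+[0,0,35+h]
r.movel(S(25),v=60); st(25)
for h in (14,11,8,5,3,2,1.2,.6,0,-.5):
    r.movel(S(h),v=25); r.pause(.08); s=st(h)
    if s['ft_force'][2]>-2 or np.hypot(*s['ft_force'][:2])>12: break
snap('wrist','w_s2'); p,d,c=snap('scene','s_s2')
cv2.imwrite('pics/s_s2z.png',cv2.resize(p[100:230,220:390,::-1],None,fx=4,fy=4,interpolation=cv2.INTER_CUBIC))
E
```

```text
25 25.13 [ 0.5 -0.2 -7.4] [-0.   -0.01  0.01] [564.3 206.8 145.1] 32.8
14 25.81 [-0.3 -0.5 -5.7] [0.   0.03 0.02] [564.2 206.8 134.1] 32.6
11 26.16 [ 0.4 -0.4 -5.5] [ 0.02 -0.04 -0.  ] [564.1 206.8 131. ] 32.5
8 26.51 [ 0.3  0.3 -6.4] [ 0.05  0.06 -0.  ] [564.1 206.8 127.9] 33.0
5 26.86 [ 0.3  0.3 -6.7] [ 0.   -0.02 -0.08] [564.1 206.8 125. ] 32.6
3 27.19 [-0.   0.2 -6.8] [0.04 0.05 0.05] [564.1 206.8 123. ] 32.7
2 27.52 [ 0.1 -0.6 -6.5] [ 0.05 -0.    0.03] [564.1 206.8 122. ] 32.7
1.2 27.86 [-0.1 -0.5 -5.9] [-0.06  0.    0.01] [564.1 206.8 121.2] 32.6
0.6 28.19 [-0.7  1.1 -6.4] [ 0.01 -0.06  0.05] [564.1 206.8 120.6] 32.8
0 28.52 [-1.4  0.2  0.8] [-0.04  0.43  0.02] [564.1 206.9 120.4] 33.0
```

View pics/s_s2z.png

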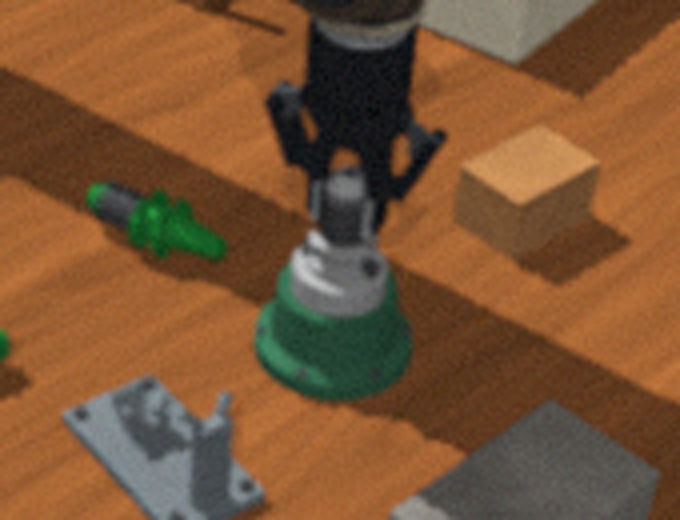

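It made contact right at the expected home height and passed the dogs without resistance. Releasing, retreating and checking.

```bash
python3 - <<'E'
from plan import *
from workcell import r
from scipy.optimize import least_squares
def S(h): return SP+[0,0,35+h]
r.ungrasp(); r.pause(.3); r.movel(S(75),v=120); r.pause(.2); s=r.get_state(); print(s['time'],s['ft_force'].round(1))
p,d,c=snap('wrist','w_s3'); snap('top','t_s3'); W=cloud(c,d)-[0,0,1.45]
P=(W-SP).reshape(-1,3); dx=np.array([np.sin(DA),-np.cos(DA)]); dy=np.array([np.cos(DA),np.sin(DA)])
L=np.c_[P[:,:2]@dx,P[:,:2]@dy,P[:,2]]; L=L[(np.hypot(L[:,0],L[:,1])<30)&(L[:,2]<90)]
body=L[(L[:,2]>33)&(L[:,2]<68)&(np.hypot(L[:,0],L[:,1])<22)]
f=least_squares(lambda s:np.hypot(body[:,0]-s[0]-s[2]*(body[:,2]-50),body[:,1]-s[1]-s[3]*(body[:,2]-50))-17,[0,0,0,0],loss='soft_l1'); print('ctr,slope',f.x.round(4),len(body))
R_=np.hypot(L[:,0]-f.x[0],L[:,1]-f.x[1])
rim=L[(R_>19)&(R_<25)&(abs(L[:,2]-28)<4)]; print('upper rim top z (28 home)',np.median(rim[:,2]),len(rim))
A_=np.degrees(np.arctan2(rim[:,1]-f.x[1],rim[:,0]-f.x[0])); A_=A_[abs(A_)<95]; print('rim sector edges',np.percentile(A_,[.5,99.5]),A_.min(),A_.max())
A2=np.degrees(np.arctan2(rim[:,1]-f.x[1],rim[:,0]-f.x[0])); h,b=np.histogram(A2,np.arange(-180,181,8)); print([(int(x),int(y)) for x,y in zip(b,h) if y])
E
```

```text
30.4667 [-0.6 -0.7 -0.8]
ctr,slope [ 0.3202  0.9951 -0.0019 -0.0016] 627
upper rim top z (28 home) 27.95823973217722 650
rim sector edges [-70.4439291   70.00362884] -70.61714423361789 70.00471610508473
[(-180, 35), (-172, 36), (-164, 37), (-156, 33), (-148, 35), (-140, 35), (-132, 35), (-124, 34), (-116, 16), (-76, 10), (-68, 17), (-60, 2), (52, 2), (60, 15), (68, 8), (108, 17), (116, 33), (124, 37), (132, 36), (140, 33), (148, 36), (156, 34), (164, 37), (172, 37)]
```

View pics/w_s3.png

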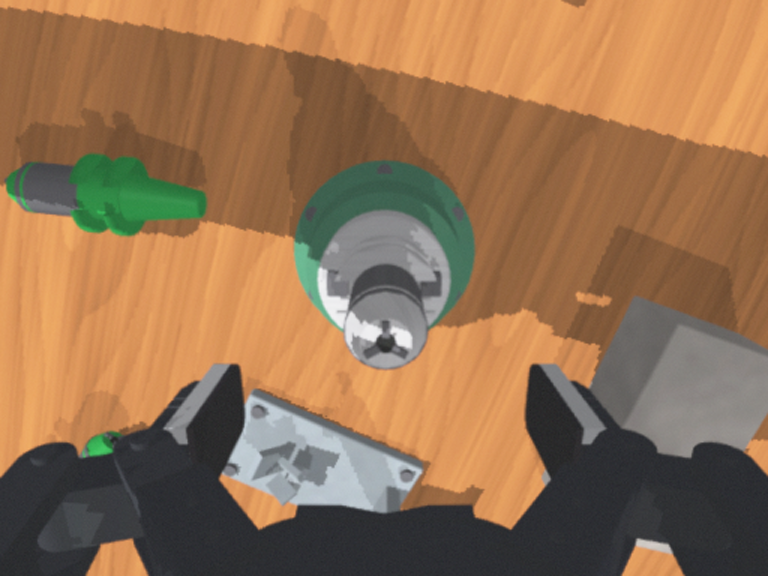

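View pics/t_s3.png

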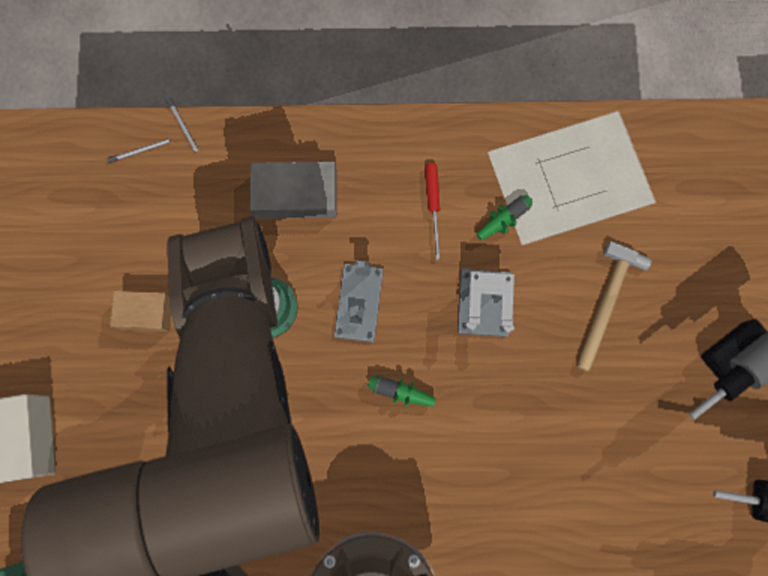

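The rim is at home height (27.96 mm against 28 expected), the arbor is upright, and the slots straddle the dogs. The carton, screwdriver and hammer look unmoved.

```bash
python3 - <<'E'
from workcell import r
r.finish_job(); print(r.get_state()['time'])
E
```

```text
the job is handed in; nothing more can be done
the job is handed in; nothing more can be done
```

The arbor is seated in the spindle nose, let go, and the job was handed in at about 30.5 s. No verdict was reported.

I gripped the arbor along its axis, offset 7 mm to clear the cradle's vee wings. I brought it through the fork's mouth 7.5 mm high, lowered it onto the prongs and let go. I then took it again centred, drew it out, turned it to the dogs and lowered it in small force-checked steps.

- **In the fork:** after letting go, depth put the arbor about 0.1 mm from the seat centre, tilted about 0.001 rad. The upper rim read 5.4 mm above the prongs, against 6 mm expected.
- **In the spindle:** the last wrist view put the upper rim at 27.96 mm (28 mm is fully home). Tilt was about 0.002 rad, the slots were symmetric over the dogs, and the dogs went in without resistance.
- **Disagreement:** that same view put the axis about 1.05 mm from the spindle centre I had measured, although the arm had been placed to about 0.1 mm. That is inside the 2.5 mm limit and close to the bore's 1 mm radial clearance, so some of it may be wrist-camera calibration error.
- **Other items:** in the last top view the carton, screwdriver and hammer look where they started, judged by eye only. The gripper was clear of everything.

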